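# Build up an alternating disc-spring stack on an assembly arbor

### The arm

A 6-joint arm with a two-finger parallel gripper is mounted at the origin on the work surface. World frame = base frame: x ahead of the robot, y to its left, z up, the work surface at z = 0. Lengths are in m, angles in rad, forces in N, time in s.
With the tool pointing down it reaches from about 0.35 to 0.975 m from the base axis. Payload 4.9 kg.
Tool frame: the origin (TCP) lies at the very end of the fingers, on their centre line; the grasp point (between the pads) lies 19 mm behind it (ctrl.grasp_offset is the distance from the TCP to the grasp point, in m); y points along the fingers, z is the direction in which the jaws open and shut, and the axes are right-handed (so a half turn about y gives the same grasp; the last joint's range is limited). The gripper opens to 85 mm and grips with 20 to 120 N. Pads are 22 mm wide; open, the fingers measure 114 mm over their backs; the gripper's body (76 mm by 85 mm) begins 54 mm behind the grasp point. The pads swing forward as they close: fully open they stand 13 mm farther back than shut.
Start: joints at [1.151, 0.053, 1.613, -0, 1.476, -0.119], TCP at [0.185, 0.597, 0.231] pointing down, gripper open.
Joint ranges: [-3.01, 3.01], [-1.01, 2.22], [0.06, 2.58], [-1.02, 4.17], [0.09, 2.62], [-3.14, 3.14]. Speed limits (rad/s): [2.57, 2.57, 3.14, 3.14, 3.14, 3.14].

### API

Orientations are given as a rotation vector (axis times angle).
In Python, from station import ctrl, eyes, finish_job, find_in, regions_of, pinpoint gives the robot as it stands.
- The arm moves only by the tool play_rows, never from a script. Its argument "moves" is a list of rows, each an object of numbers: "x", "y", "z": the shift along the world's x, y, z in cm; "turn": the turn about the world's z in degrees; "jaw": the finger opening in cm, from 0 to 8.54. A call has 1 to 8 rows; each row shifts and turns the commanded pose from where the row before left it; what a row does not reach is not made up. A row lasts 1/12 s, in which the tool goes at most 41.7 mm and 7.16 degrees, less where a joint would pass 70% of its speed; a pose out of reach is approached as far as the arm can. A call is refused whole if a number of a shift passes 4.17 or a number of a turn 7.16, either way. A call with a gripper value outside its range is refused whole. The fingers move at their own pace and stop on an object; "squeeze" is the grip in N (left out, the last holds). Time passes only in rows, so rows that do not move let the fingers close. It gives the time, the measured TCP pose, the force and the opening at its end, in the units of the state.
- ctrl.get_obs(): the state, without advancing time (a new reading comes with each control period).
- eyes.get_image(name): name is "scene" or "side" or "wrist"; returns a dict with "img" (384x512x3 uint8, red, green, blue), "camera_matrix" (3x3 intrinsics, pixels), "cam_to_world" (4x4, takes a point from camera to world coordinates). Camera axes: x right, y up, looking along -z (the intrinsics and any distortion apply to the point x, -y, -z); pixel columns grow to the right and rows downward; lengths in m; the calibration is good to about 2 mm. A picture is of the moment at which its call begins. There is no depth.
- finish_job(): hands the job in, once; it reports no verdict.
Trained networks look in the newest picture that a camera, given by its name, has taken for a name from the list of things; names that differ only in an ending like _2 or _b are one class to them, and where a whole thing is asked for, a point or a joint stands for the part that bears it (a point fixed in the world has none). Each returns a list of dicts, best first, with "score" (0 to 1); they miss things now and then, are a little off and sometimes report something else, mostly with a low value. They report only what shows in the picture. A call takes as long as a camera call. They do not tell look-alikes from the thing itself.
- find_in(camera, query): "point" ([column, row] in pixels, amid what is visible of it).
- regions_of(camera, query): "pixels" (384x512 bool, what is visible of it) and "point" ([column, row] in pixels, amid what is visible of it).
- pinpoint(camera, query): "point" ([column, row] in pixels: a listed point, or the origin of a listed thing).
The state is a dict: "t": time; "q": joint angles; "dq": joint speeds; "effort": joint torques, N m; "tool_pos": TCP position; "tool_rot": TCP orientation; "contact_force": force on the tool from outside, world axes, zero at the start; "wrist_torque": the same for the moment, N m; "opening": finger opening in m.
Only numpy, scipy, OpenCV 4.12 (cv2) and the standard library are available. Lean on these libraries where they do the work, as an engineer would, in place of code of your own. Each camera call takes 0.05 s, during which the arm holds its last target.

### The job

The arbor on the green base already carries one white conical spring washer with its orange hollow facing up. Continue the stack with the two loose white washers so that the faces alternate: first the one lying hollow down, rim to rim on the seated one, then the one lying hollow up on top of it, each threaded over the arbor and lying flat. Do not turn either washer over, and leave the black washer where it lies.

Things in the scene. Friction and masses are not known exactly. Their poses are not given: they have to be found in the camera images.
- stack_top (a point): Point on the axis of the fixed upright steel arbor, level with the top rim of the white washer already on it (28 mm above the bench). z is up along the arbor. The arbor is 20 mm in diameter, on a green base plate 84 x 84 x 12 mm; it is cylindrical to 30 mm above this point and then narrows over 12 mm to a 6 mm wide nose, whose tip is 42 mm above this point. Base, arbor and that first washer (56 mm across, hollow and wide rim up) are one fixed piece.
- washer_down_mid (a point): Centre (on the axis, half-way up, 8 mm above the bench) of the white conical spring washer, round, 56 mm outside diameter, 28 mm bore, 16 mm high as it lies, hollow side down: its wide rim, an upright band 8 mm high and 56 mm across, is at the bottom, and above it the flank slopes in to a flat end 42 mm across at the top; all white seen from above. z points up as it lies. Grip it across the rim, with the fingertips just clear of the bench. Plastic, about 40 g.
- washer_up_mid (a point): Centre (on the axis, half-way up, 8 mm above the bench) of the white conical spring washer, round, 56 mm outside diameter, 28 mm bore, 16 mm high as it lies, hollow side up: its flat 42 mm end is on the bench and its wide rim, an upright band 56 mm across, fills the upper 8 mm; from above an orange funnel, 44 mm wide at the mouth and 28 mm at the bore, shows inside a white rim. z points up as it lies. Grip it across the rim. Plastic, about 40 g.
- washer_black_mid (a point): Centre (8 mm above the bench) of a black conical spring washer, round, 56 mm outside diameter, 28 mm bore, 16 mm high as it lies, hollow up with an orange funnel: another spring rate, not for this stack. Leave it.
Mind the look-alikes: they are no part of the job. Of the things like the part that bears stack_top, leave any that is purple; of the rest the larger one is meant.

How it is judged:
By the outcome, as a careful person would: the job done as asked, in the order asked, and still so for the second after the job is handed in, with the robot touching nothing.
It also fails if it takes over 54 s, if anything falls off the work surface, if the arm or the gripper's body presses on something with over 40 N, if the wrist force passes 120 N, or if a joint passes its speed limit or range.

## Working session

There is one attempt and no reset: what is moved stays moved. The work goes in short steps, Python scripts to look and compute and a tool call to move; the robot and the scene stay as the last step left them, time stands still between calls to the robot, and variables do not carry over. Pictures are saved under pics/ and viewed, and the job is handed in when it is done.

Besides the shell and the picture viewer there is one more tool, called after "Call:" as a command line: name --argument value ..., lists and objects as JSON in quotes. play_rows: Moves the arm, as the interface text tells. Its arguments: {"type":"object","properties":{"moves":{"type":"array"},"squeeze":{"type":"number"}},"required":["moves"]}

```bash
mkdir -p pics; ls; cat > h.py <<'E'
import numpy as np,cv2
from station import ctrl,eyes,finish_job,find_in,regions_of,pinpoint
def grab(n,tag):
    d=eyes.get_image(n); cv2.imwrite(f'pics/{n}_{tag}.png',d['img'][:,:,::-1]); return d
def ray(d,p,z):
    K=np.array(d['camera_matrix']);T=np.array(d['cam_to_world'])
    v=np.linalg.inv(K)@[p[0],p[1],1]; v=T[:3,:3]@[v[0],-v[1],-v[2]]; o=T[:3,3]
    return o+v*(z-o[2])/v[2]
def proj(d,P):
    K=np.array(d['camera_matrix']);T=np.array(d['cam_to_world'])
    c=T[:3,:3].T@(np.array(P)-T[:3,3]); u=K@[c[0],-c[1],-c[2]]; return u[:2]/u[2]
E
python3 - <<'E'
from h import *
o=ctrl.get_obs();print(o)
for n in ['scene','side']:
    d=grab(n,'0'); print(n,[k for k in d],np.round(d['cam_to_world'],3).tolist(),np.round(d['camera_matrix'],1).tolist())
    for q,z in [('stack_top',.028),('washer_down_mid',.008),('washer_up_mid',.008),('washer_black_mid',.008)]:
        for r in pinpoint(n,q): print(q,round(r['score'],2),np.round(r['point'],1),np.round(ray(d,r['point'],z),4))
E
```

```text
pics
{'t': 0.0, 'q': array([ 1.15099930e+00,  5.33642702e-02,  1.61430783e+00,  2.66667588e-05,
        1.47598617e+00, -1.18968948e-01]), 'dq': array([-1.40369453e-03,  8.11692769e-04, -8.95195453e-05,  4.26859863e-04,
       -9.76472210e-04,  5.37153022e-05]), 'effort': array([ 1.11665024e-03, -3.93677258e+01, -3.70179069e+01, -7.78687195e-05,
        6.96096671e-03, -2.32133289e-05]), 'tool_pos': array([0.18491215, 0.59636605, 0.23005016]), 'tool_rot': array([-1.55985691,  0.2366284 , -0.23572164]), 'contact_force': array([-1.04921251,  0.27911483, -0.16918966]), 'wrist_torque': array([-0.05035908, -0.01240348,  0.03140278]), 'opening': 0.08509464312539597}
scene ['img', 'camera_matrix', 'cam_to_world'] [[-0.294, -0.62, 0.727, 1.17], [0.956, -0.193, 0.221, 0.187], [0.004, 0.76, 0.65, 0.604], [0.0, 0.0, 0.0, 1.0]] [[396.6, 0.0, 259.1], [0.0, 396.6, 186.8], [0.0, 0.0, 1.0]]
stack_top 0.8 [189.7 206.8] [ 0.6305 -0.1298  0.028 ]
stack_top 0.8 [117.5 207.5] [ 0.6776 -0.2738  0.028 ]
stack_top 0.61 [252.1 216.3] [0.6184 0.0045 0.028 ]
washer_down_mid 0.78 [260.1 184.6] [ 0.4943 -0.0161  0.008 ]
washer_down_mid 0.75 [182.5 208. ] [ 0.6199 -0.1542  0.008 ]
washer_up_mid 0.94 [391.7 198.7] [0.4533 0.2794 0.008 ]
washer_black_mid 0.76 [166.4 156. ] [ 0.4575 -0.2762  0.008 ]
side ['img', 'camera_matrix', 'cam_to_world'] [[0.664, 0.457, -0.591, -0.099], [-0.747, 0.383, -0.543, -0.596], [-0.022, 0.802, 0.596, 0.733], [0.0, 0.0, 0.0, 1.0]] [[428.5, 0.0, 254.8], [0.0, 428.5, 195.4], [0.0, 0.0, 1.0]]
stack_top 0.88 [315.8 215.3] [ 0.6373 -0.1318  0.028 ]
stack_top 0.79 [268.  196.3] [0.6207 0.016  0.028 ]
stack_top 0.63 [378.  241.1] [ 0.6528 -0.3013  0.028 ]
washer_down_mid 0.57 [248.4 231.3] [ 0.495  -0.0248  0.008 ]
washer_up_mid 0.74 [164.5 196.2] [0.4519 0.26   0.008 ]
washer_black_mid 0.63 [322.4 293.5] [ 0.4486 -0.2834  0.008 ]
```

View pics/scene_0.png

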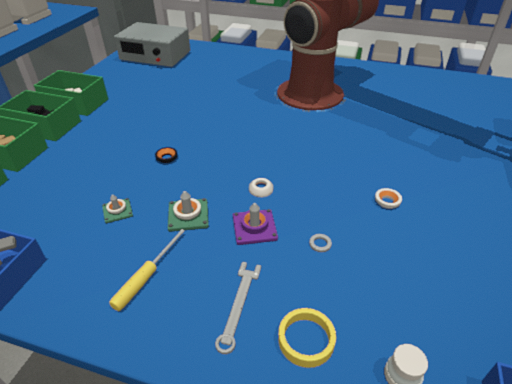

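View pics/side_0.png

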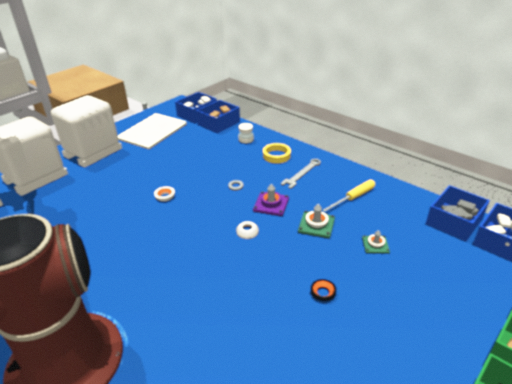

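```bash
cat >> h.py <<'E'
from scipy.optimize import least_squares
def circ(r,z,n=72):
    a=np.linspace(0,2*np.pi,n,endpoint=False); return np.c_[r*np.cos(a),r*np.sin(a),0*a+z]
UP=np.r_[circ(.021,0),circ(.028,.008),circ(.028,.016)]
DN=np.r_[circ(.028,0),circ(.028,.008),circ(.021,.016)]
RIM=circ(.028,.028)
def hullinfo(pts):
    h=cv2.convexHull(pts.astype(np.float32)*16); m=cv2.moments(h); return np.array([m['m10']/m['m00'],m['m01']/m['m00']])/16, m['m00']/256
def fit(d,c,model,g):
    f=lambda p: hullinfo(np.array([proj(d,q+[p[0],p[1],0]) for q in model]))[0]-c
    s=least_squares(f,g[:2],x_scale=.01,diff_step=1e-3); p=s.x
    return p,hullinfo(np.array([proj(d,q+[p[0],p[1],0]) for q in model]))[1]
def blob(d,seed,R=26,lo=150):
    """white pixels (low saturation, bright) + orange, near seed; hull centroid"""
    im=d['img'].astype(int); mx=im.max(2); mn=im.min(2)
    white=(mn>lo)
    yy,xx=np.mgrid[:384,:512]; m=white&((xx-seed[0])**2+(yy-seed[1])**2<R*R)
    n,l,st,ce=cv2.connectedComponentsWithStats(m.astype(np.uint8),connectivity=8)
    k=1+np.argmax(st[1:,4]); ys,xs=np.where(l==k)
    pts=np.concatenate([np.c_[xs+a,ys+b] for a in(-.5,.5) for b in(-.5,.5)])
    return hullinfo(pts)
E
python3 - <<'E'
from h import *
for n,S in [('scene',dict(dn=(260,187),up=(388,198),st=(187,208))),('side',dict(dn=(248,231),up=(164,193),st=(317,219)))]:
    d=eyes.get_image(n)
    for k,mod in [('dn',DN),('up',UP),('st',RIM)]:
        for lo in (110,150):
            c,a=blob(d,S[k],22,lo); g=ray(d,c,.01)
            p,a2=fit(d,c,mod,g); print(n,k,lo,np.round(c,1),round(a),np.round(p,4),round(a2))
E
```

```text
scene dn 110 [260.6 187.1] 394 [ 0.498  -0.0136] 367
scene dn 150 [260.8 186.5] 352 [ 0.4959 -0.014 ] 365
scene up 110 [388.2 197.2] 440 [0.4543 0.2709] 409
scene up 150 [388.3 196.5] 387 [0.4516 0.2711] 407
scene st 110 [186.3 205.9] 580 [ 0.6295 -0.138 ] 378
scene st 150 [186.6 207.1] 432 [ 0.6327 -0.1359] 382
side dn 110 [247.  229.5] 356 [ 0.5011 -0.0143] 301
side dn 150 [247.  229.4] 330 [ 0.5012 -0.014 ] 301
side up 110 [163.9 192.7] 280 [0.4595 0.2713] 229
side up 150 [164.  192.4] 247 [0.4606 0.2725] 228
side st 110 [319.1 214.8] 518 [ 0.6449 -0.1365] 233
side st 150 [319.2 215.4] 422 [ 0.6428 -0.1383] 235
```

```bash
python3 - <<'E'
from h import *
from scipy.spatial.transform import Rotation as R
d=grab('wrist','0'); o=ctrl.get_obs()
M=R.from_rotvec(o['tool_rot']).as_matrix(); print(np.round(M,3)); T=d['cam_to_world']
print(np.round(T,3),np.round(M.T@(T[:3,3]-o['tool_pos']),4),np.round(d['camera_matrix'],1))
E
```

```text
[[ 0.955  0.     0.296]
 [-0.296  0.     0.955]
 [ 0.    -1.     0.   ]]
[[ 0.297 -0.909 -0.293  0.11 ]
 [ 0.955  0.283  0.091  0.621]
 [ 0.    -0.307  0.952  0.374]
 [ 0.     0.     0.     1.   ]] [-0.0792 -0.1426  0.0006] [[317.2   0.  253.6]
 [  0.  317.2 192.4]
 [  0.    0.    1. ]]
```

Call:
play_rows --moves '[{"x": 2.6,"y": -3.1,"z": -0.3},{"x": 2.6,"y": -3.1,"z": -0.3},{"x": 2.6,"y": -3.1,"z": -0.3},{"x": 2.6,"y": -3.1,"z": -0.3},{"x": 2.6,"y": -3.1,"z": -0.3},{"x": 2.6,"y": -3.1,"z": -0.3},{"x": 2.6,"y": -3.1,"z": -0.3},{"x": 2.6,"y": -3.1,"z": -0.3}]'

```text
invalid input
```

Call:
play_rows --moves '[{"x": 2.6,"y": -3.1,"z": -0.3,"turn": 0,"jaw": 8.5},{"x": 2.6,"y": -3.1,"z": -0.3,"turn": 0,"jaw": 8.5},{"x": 2.6,"y": -3.1,"z": -0.3,"turn": 0,"jaw": 8.5},{"x": 2.6,"y": -3.1,"z": -0.3,"turn": 0,"jaw": 8.5},{"x": 2.6,"y": -3.1,"z": -0.3,"turn": 0,"jaw": 8.5},{"x": 2.6,"y": -3.1,"z": -0.3,"turn": 0,"jaw": 8.5},{"x": 2.6,"y": -3.1,"z": -0.3,"turn": 0,"jaw": 8.5},{"x": 2.6,"y": -3.1,"z": -0.3,"turn": 0,"jaw": 8.5}]' --squeeze 40

```text
t: 1.32
tool_pos: [0.3941, 0.3473, 0.2075]
tool_rot: [-1.557, 0.235, -0.236]
contact_force: [1.4, 0.6, 0.4]
opening: 0.0852
```

```bash
python3 - <<'E'
from h import *
d=grab('wrist','1'); print(ctrl.get_obs()['tool_pos'],[proj(d,(x,y,.008)) for x,y in((.457,.271),(.498,-.014))])
E
```

```text
[0.39812539 0.34229714 0.20677827] [array([207.22264068, 233.85941554]), array([ 11.86192572, 320.52859135])]
```

View pics/wrist_1.png

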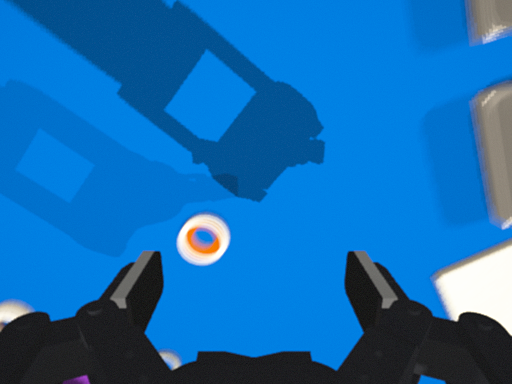

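Call:
play_rows --moves '[{"x": 1.1,"y": -3.6,"z": -0.6,"turn": 0,"jaw": 8.5},{"x": 1.1,"y": -3.6,"z": -0.6,"turn": 0,"jaw": 8.5},{"x": 1.1,"y": -3.6,"z": -0.6,"turn": 0,"jaw": 8.5},{"x": 1.1,"y": -3.6,"z": -0.6,"turn": 0,"jaw": 8.5},{"x": 1.1,"y": -3.6,"z": -0.6,"turn": 0,"jaw": 8.5},{"x": 1.1,"y": -3.6,"z": -0.6,"turn": 0,"jaw": 8.5},{"x": 1.1,"y": -3.6,"z": -0.6,"turn": 0,"jaw": 8.5},{"x": 1.1,"y": -3.6,"z": -0.6,"turn": 0,"jaw": 8.5}]'

```text
t: 2.03
tool_pos: [0.4815, 0.0593, 0.1594]
tool_rot: [-1.558, 0.235, -0.237]
contact_force: [0.8, 0.5, -0.1]
opening: 0.0851
```

Call:
play_rows --moves '[{"x": 1.0,"y": -3.8,"z": -0.6,"turn": 0,"jaw": 8.5},{"x": 0.7,"y": -3.7,"z": -0.6,"turn": 0,"jaw": 8.5},{"x": 0,"y": 0,"z": 0,"turn": 0,"jaw": 8.5},{"x": 0,"y": 0,"z": 0,"turn": 0,"jaw": 8.5},{"x": 0,"y": 0,"z": 0,"turn": 0,"jaw": 8.5}]'

```text
t: 2.45
tool_pos: [0.4982, -0.0137, 0.1474]
tool_rot: [-1.557, 0.237, -0.236]
contact_force: [0.1, -0.0, -0.5]
opening: 0.0849
```

```bash
python3 - <<'E'
from h import *
d=grab('wrist','2'); o=ctrl.get_obs();print(o['t'],o['tool_pos'],np.round(o['q'],2),[proj(d,(x,y,.008)) for x,y in((.457,.271),(.498,-.014),(.635,-.137))])
E
```

```text
2.5 [ 0.49815569 -0.01320348  0.14751443] [-0.18 -0.19  1.99  0.    1.34 -1.45] [array([576.03324298,  31.61681123]), array([252.667289  , 180.31818445]), array([182.11094789, 329.05803703])]
```

View pics/wrist_2.png

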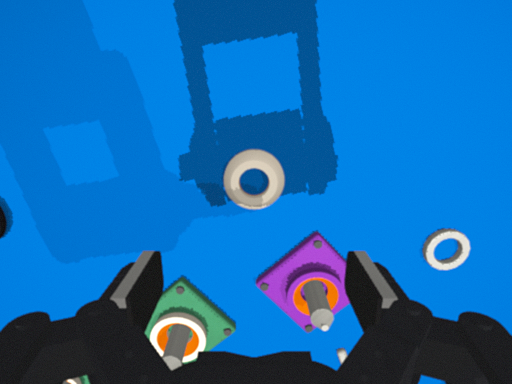

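```bash
cat >> h.py <<'E'
def edgefit(d,seed,model_z,r,R=60,lo=130,g=None):
    pass
E
python3 - <<'E'
from h import *
d=eyes.get_image('wrist')
im=d['img'].astype(int)
# washer dn: non-blue pixels near
m=(im[:,:,0]>90)
yy,xx=np.mgrid[:384,:512]
m&=((xx-254)**2+(yy-180)**2<50**2)
ys,xs=np.where(m); c,a=hullinfo(np.c_[xs,ys]); print(c,a,fit(d,c,DN,ray(d,c,.008)))
# seat ring: white outer boundary points
w=(im.min(2)>150)&((xx-180)**2+(yy-340)**2<45**2)
for col in range(145,215,6):
    r=np.where(w[:,col])[0]; print(col,r.min() if len(r) else None,end='; ')
print()
for row in range(312,366,5):
    r=np.where(w[row])[0]; print(row,(r.min(),r.max()) if len(r) else None,end='; ')
cv2.imwrite('pics/w2z.png',cv2.resize(d['img'][290:384,130:260,::-1],None,fx=5,fy=5,interpolation=cv2.INTER_NEAREST))
for p in((.635,-.137),(.637,-.137),(.64,-.137)):print(p,hullinfo(np.array([proj(d,q+[p[0],p[1],0]) for q in RIM])))
E
```

```text
[253.04852797 179.0990225 ] 2881.5 (array([ 0.49849719, -0.01324006]), 2857.1531660770997)
145 None; 151 329; 157 322; 163 319; 169 317; 175 317; 181 317; 187 319; 193 322; 199 327; 205 341; 211 None; 
312 None; 317 (np.int64(168), np.int64(182)); 322 (np.int64(157), np.int64(194)); 327 (np.int64(152), np.int64(199)); 332 (np.int64(150), np.int64(202)); 337 (np.int64(149), np.int64(204)); 342 (np.int64(151), np.int64(204)); 347 (np.int64(154), np.int64(203)); 352 (np.int64(158), np.int64(197)); 357 (np.int64(164), np.int64(195)); 362 (np.int64(167), np.int64(179)); (0.635, -0.137) (array([177.19742465, 342.32638475]), 1889.5616745576262)
(0.637, -0.137) (array([177.91273754, 343.82879345]), 1879.3637215071358)
(0.64, -0.137) (array([178.98088297, 346.07225733]), 1864.2038600961678)
```

View pics/w2z.png

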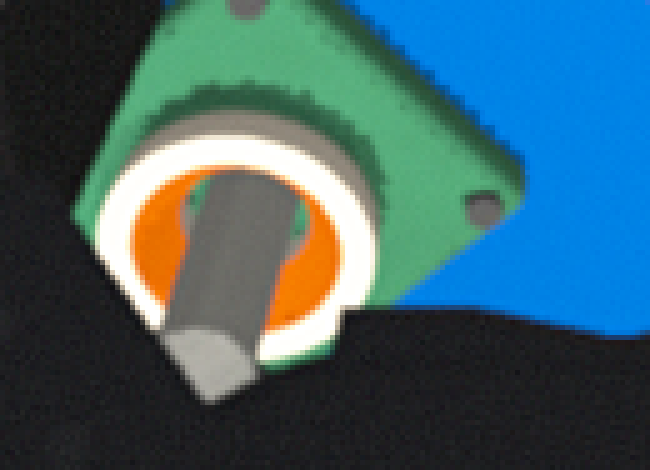

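Call:
play_rows --moves '[{"x": 0,"y": 0,"z": -3.5,"turn": 0,"jaw": 8.5},{"x": 0,"y": 0,"z": -3.5,"turn": 0,"jaw": 8.5},{"x": 0,"y": 0,"z": -3.5,"turn": 0,"jaw": 8.5},{"x": 0,"y": 0,"z": -2,"turn": 0,"jaw": 8.5},{"x": 0,"y": 0,"z": -1,"turn": 0,"jaw": 8.5},{"x": 0,"y": 0,"z": -0.5,"turn": 0,"jaw": 8.5},{"x": 0,"y": 0,"z": 0,"turn": 0,"jaw": 8.5},{"x": 0,"y": 0,"z": 0,"turn": 0,"jaw": 8.5}]'

```text
t: 3.22
tool_pos: [0.4995, -0.0138, 0.0089]
tool_rot: [-1.558, 0.233, -0.237]
contact_force: [-0.1, -1.0, 0.0]
opening: 0.0848
```

```bash
python3 - <<'E'
from h import *
d=grab('wrist','3');d2=grab('scene','3'); print(ctrl.get_obs()['tool_pos'],proj(d,ctrl.get_obs()['tool_pos']))
cv2.imwrite('pics/s3z.png',cv2.resize(d2['img'][130:230,190:320,::-1],None,fx=5,fy=5,interpolation=cv2.INTER_NEAREST))
E
```

```text
[ 0.49992536 -0.01416336  0.00936374] [252.17168857 256.50826723]
```

View pics/wrist_3.png

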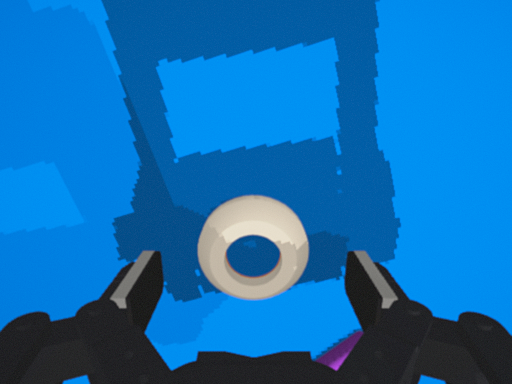

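View pics/s3z.png

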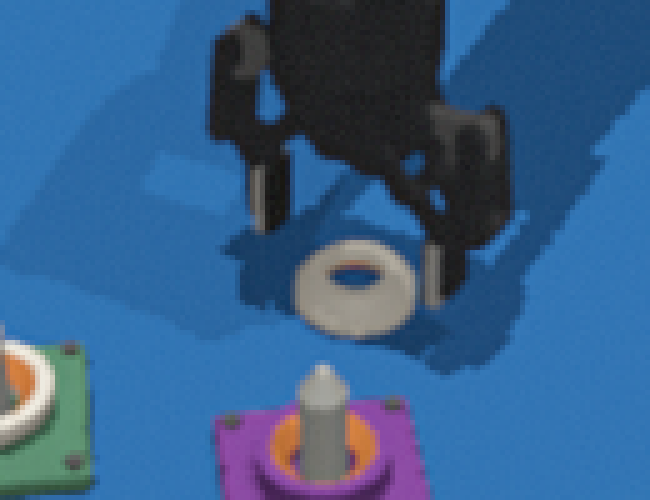

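Call:
play_rows --moves '[{"x": 0,"y": 0,"z": -0.3,"turn": 0,"jaw": 6.4},{"x": 0,"y": 0,"z": 0,"turn": 0,"jaw": 6.4},{"x": 0,"y": 0,"z": 0,"turn": 0,"jaw": 6.4},{"x": 0,"y": 0,"z": 0,"turn": 0,"jaw": 6.4},{"x": 0,"y": 0,"z": 0,"turn": 0,"jaw": 6.4}]'

```text
t: 3.73
tool_pos: [0.4983, -0.0141, 0.0045]
tool_rot: [-1.558, 0.236, -0.236]
contact_force: [0.3, 0.1, -0.3]
opening: 0.0641
```

```bash
python3 - <<'E'
from h import *
d=grab('wrist','4');d2=grab('side','4'); o=ctrl.get_obs();print(o['tool_pos'],o['contact_force'],o['opening'])
cv2.imwrite('pics/s4z.png',cv2.resize(d2['img'][180:280,190:320,::-1],None,fx=5,fy=5,interpolation=cv2.INTER_NEAREST))
E
```

```text
[ 0.49816995 -0.0141154   0.00433718] [-0.77745011  0.1895322  -0.40483181] 0.06353157255955698
```

View pics/wrist_4.png

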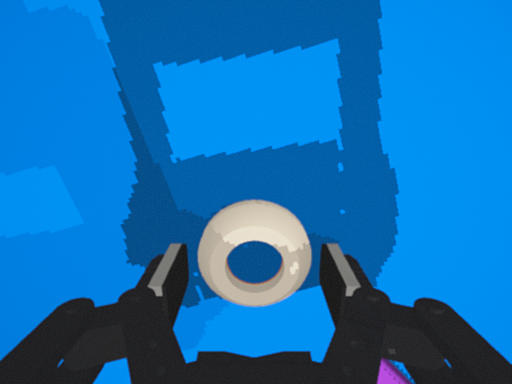

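View pics/s4z.png

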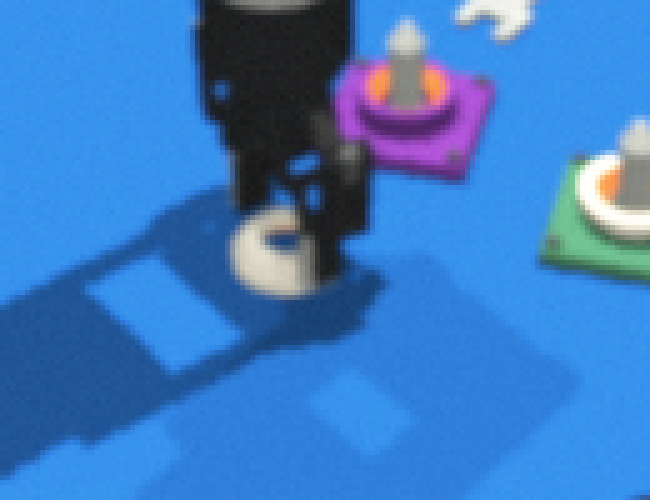

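```bash
python3 - <<'E'
from h import *
from scipy.spatial.transform import Rotation as R
d=eyes.get_image('wrist'); o=ctrl.get_obs(); M=R.from_rotvec(o['tool_rot']).as_matrix()
for b in (0,.004,.006,.008,.010,.013):
    print(b,[np.round(proj(d,o['tool_pos']+M@np.array([x,-b,z])),1) for x in(-.011,.011) for z in(-.0318,.0318)])
cv2.imwrite('pics/w4z.png',cv2.resize(d['img'][190:320,120:260,::-1],None,fx=5,fy=4.5,interpolation=cv2.INTER_NEAREST))
E
```

```text
0 [array([188.2, 235.3]), array([317. , 235.2]), array([190.9, 274.2]), array([314.4, 274.1])]
0.004 [array([186.6, 239. ]), array([318.5, 238.8]), array([189.4, 278.6]), array([315.8, 278.5])]
0.006 [array([185.7, 240.8]), array([319.4, 240.7]), array([188.7, 280.9]), array([316.6, 280.8])]
0.008 [array([184.9, 242.8]), array([320.2, 242.6]), array([187.9, 283.2]), array([317.3, 283.1])]
0.01 [array([184. , 244.7]), array([321.1, 244.6]), array([187.1, 285.6]), array([318.1, 285.5])]
0.013 [array([182.6, 247.8]), array([322.4, 247.7]), array([185.8, 289.3]), array([319.4, 289.2])]
```

View pics/w4z.png

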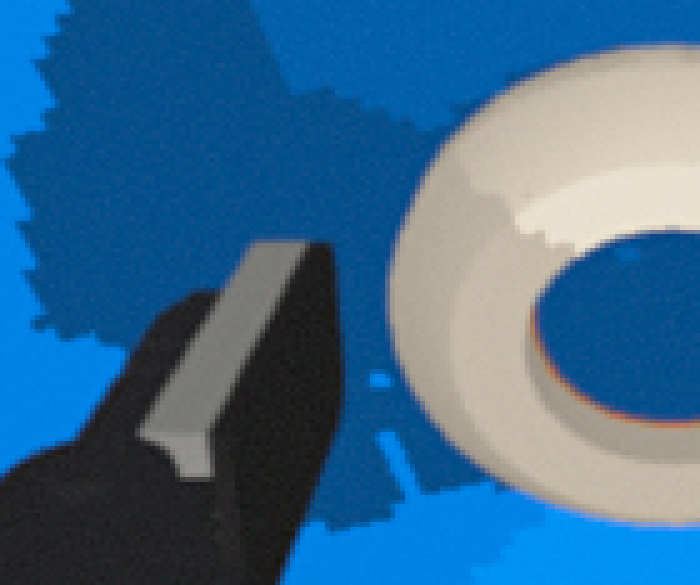

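Call:
play_rows --moves '[{"x": 0,"y": 0,"z": -0.4,"turn": 0,"jaw": 6.1},{"x": 0,"y": 0,"z": -0.4,"turn": 0,"jaw": 6.1},{"x": 0,"y": 0,"z": 0,"turn": 0,"jaw": 6.1},{"x": 0,"y": 0,"z": 0,"turn": 0,"jaw": 6.1},{"x": 0,"y": 0,"z": 0,"turn": 0,"jaw": 6.1}]'

```text
t: 4.3
tool_pos: [0.498, -0.014, -0.0039]
tool_rot: [-1.558, 0.236, -0.236]
contact_force: [0.2, -0.7, 0.2]
opening: 0.0612
```

```bash
python3 - <<'E'
from h import *
from scipy.spatial.transform import Rotation as R
d=eyes.get_image('wrist'); o=ctrl.get_obs(); M=R.from_rotvec(o['tool_rot']).as_matrix();print(o['tool_pos'],o['contact_force'],o['opening'])
for b in (0,.004,.006,.008,.010,.013):
    print(b,[np.round(proj(d,o['tool_pos']+M@np.array([x,-b,z*o['opening']/2])),1) for x in(-.011,.011) for z in(-1,1)])
cv2.imwrite('pics/w5z.png',cv2.resize(d['img'][190:320,120:260,::-1],None,fx=5,fy=4.5,interpolation=cv2.INTER_NEAREST))
E
```

```text
[ 0.49814751 -0.01405537 -0.00376839] [ 0.096196    0.45352144 -0.01474289] 0.060844522527791135
0 [array([191. , 235.7]), array([314.3, 235.6]), array([193.6, 274.6]), array([311.8, 274.5])]
0.004 [array([189.4, 239.3]), array([315.8, 239.2]), array([192.2, 279. ]), array([313.2, 278.9])]
0.006 [array([188.6, 241.2]), array([316.6, 241.1]), array([191.4, 281.3]), array([313.9, 281.2])]
0.008 [array([187.8, 243.1]), array([317.4, 243. ]), array([190.7, 283.6]), array([314.6, 283.5])]
0.01 [array([186.9, 245.1]), array([318.2, 245. ]), array([189.9, 286. ]), array([315.4, 285.9])]
0.013 [array([185.6, 248.2]), array([319.5, 248.1]), array([188.7, 289.7]), array([316.6, 289.6])]
```

View pics/w5z.png

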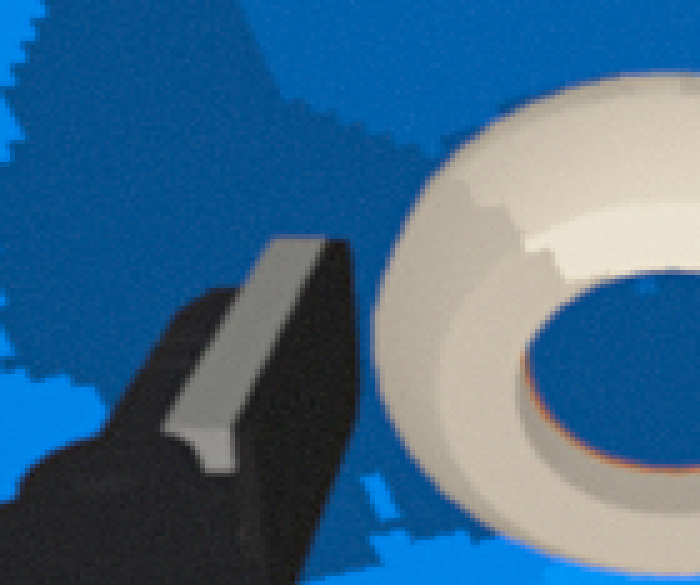

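Call:
play_rows --moves '[{"x": 0,"y": 0.05,"z": -0.15,"turn": 0,"jaw": 6.0},{"x": 0,"y": 0,"z": 0,"turn": 0,"jaw": 5},{"x": 0,"y": 0,"z": 0,"turn": 0,"jaw": 5},{"x": 0,"y": 0,"z": 0,"turn": 0,"jaw": 5},{"x": 0,"y": 0,"z": 0,"turn": 0,"jaw": 5},{"x": 0,"y": 0,"z": 0,"turn": 0,"jaw": 5}]' --squeeze 40

```text
t: 4.85
tool_pos: [0.4998, -0.0138, -0.0036]
tool_rot: [-1.558, 0.234, -0.238]
contact_force: [-0.4, -0.4, 6.5]
opening: 0.0535
```

```bash
python3 - <<'E'
from h import *
d=grab('wrist','6'); o=ctrl.get_obs();print(o['tool_pos'],o['contact_force'],o['opening'])
E
```

```text
[ 0.49975434 -0.01377392 -0.00356669] [-0.79455691 -0.10834952  5.59113688] 0.053643307174933305
```

View pics/wrist_6.png

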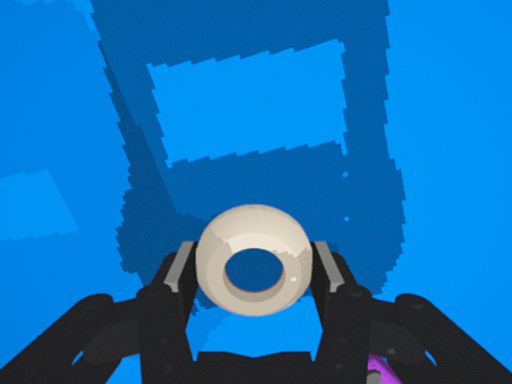

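Call:
play_rows --moves '[{"x": 0,"y": 0,"z": 0.3,"turn": 0,"jaw": 5},{"x": 0,"y": 0,"z": 0.7,"turn": 0,"jaw": 5},{"x": 0,"y": 0,"z": 1,"turn": 0,"jaw": 5},{"x": 0,"y": 0,"z": 1,"turn": 0,"jaw": 5},{"x": 0,"y": 0,"z": 0,"turn": 0,"jaw": 5},{"x": 0,"y": 0,"z": 0,"turn": 0,"jaw": 5}]'

```text
t: 5.4
tool_pos: [0.4991, -0.0137, 0.0261]
tool_rot: [-1.558, 0.234, -0.238]
contact_force: [0.1, 0.7, -1.2]
opening: 0.0538
```

```bash
python3 - <<'E'
from h import *
d=grab('wrist','7'); o=ctrl.get_obs();print(o['tool_pos'],o['contact_force'],o['opening'])
d=grab('side','7')
cv2.imwrite('pics/s7z.png',cv2.resize(d['img'][180:280,190:320,::-1],None,fx=5,fy=5,interpolation=cv2.INTER_NEAREST))
E
```

```text
[ 0.49845026 -0.01363905  0.02534114] [-0.7223533  -0.27453554 -0.93684124] 0.05365674769549642
```

View pics/wrist_7.png

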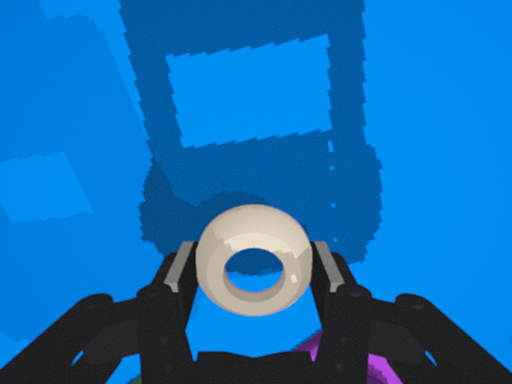

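View pics/s7z.png

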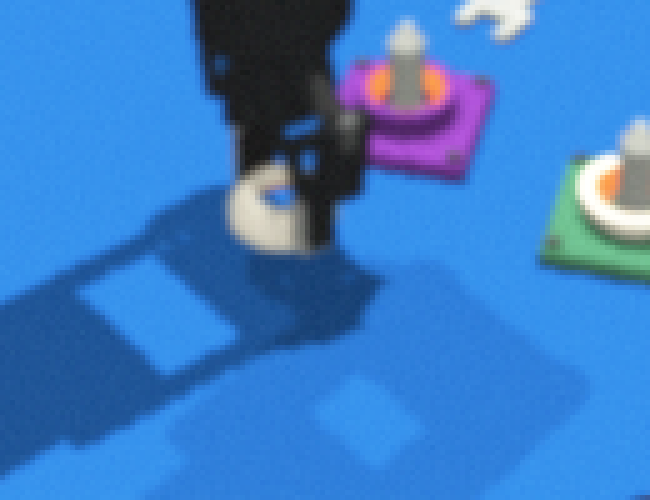

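Call:
play_rows --moves '[{"x": 0,"y": 0,"z": 3.5,"turn": 0,"jaw": 5},{"x": 0,"y": 0,"z": 3.5,"turn": 0,"jaw": 5},{"x": 0,"y": 0,"z": 3.5,"turn": 0,"jaw": 5},{"x": 0,"y": -2,"z": 2,"turn": 0,"jaw": 5},{"x": 0,"y": -2,"z": 0,"turn": 0,"jaw": 5},{"x": 0,"y": 0,"z": 0,"turn": 0,"jaw": 5},{"x": 0,"y": 0,"z": 0,"turn": 0,"jaw": 5},{"x": 0,"y": 0,"z": 0,"turn": 0,"jaw": 5}]'

```text
t: 6.17
tool_pos: [0.4973, -0.0531, 0.1484]
tool_rot: [-1.557, 0.238, -0.234]
contact_force: [-0.0, -0.0, -0.8]
opening: 0.0536
```

```bash
python3 - <<'E'
from h import *
import pickle
d=grab('wrist','8'); o=ctrl.get_obs();print(o['t'],o['tool_pos'],o['contact_force'],o['opening'])
pickle.dump((d,o),open('w8.pkl','wb'))
E
```

```text
6.2167 [ 0.49726803 -0.05289534  0.14830372] [-0.46977418 -0.73818734 -0.11677385] 0.05344748002619421
```

View pics/wrist_8.png

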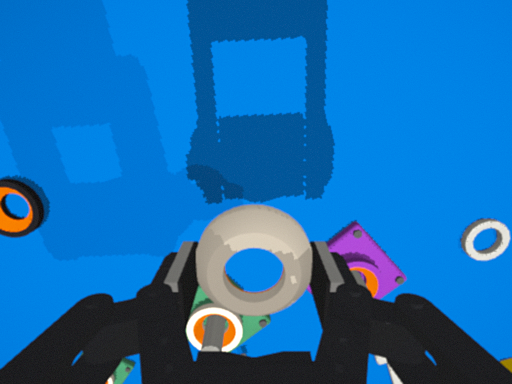

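```bash
cat >> h.py <<'E'
def seatfit(d,seed,g,R=38,lo=150,zr=.028,show=True):
    im=d['img'].astype(int); yy,xx=np.mgrid[:384,:512]
    w=(im.min(2)>lo)&((xx-seed[0])**2+(yy-seed[1])**2<R*R)
    best=None
    # match to annulus mask outer r 28, inner r 22 (funnel mouth 44)
    K=circ(.028,zr),circ(.022,zr)
    def score(p):
        m=np.zeros((384*4,512*4),np.uint8)
        for c,v in zip(K,(1,0)):
            q=np.array([proj(d,a+[p[0],p[1],0]) for a in c]); cv2.fillPoly(m,[np.round((q+.5)*4).astype(np.int32)],v)
        m=cv2.resize(m.astype(np.float32),(512,384),interpolation=cv2.INTER_AREA)
        return (m*w).sum()/np.sqrt((m**2).sum()*w.sum())
    from scipy.optimize import minimize
    s=minimize(lambda p:-score(p),g,method='Nelder-Mead',options=dict(initial_simplex=[[g[0],g[1]],[g[0]+.006,g[1]],[g[0],g[1]+.006]],xatol=2e-4,fatol=1e-4))
    return s.x,-s.fun
E
python3 - <<'E'
from h import *
import pickle
d,o=pickle.load(open('w8.pkl','rb'))
for g in((.633,-.137),(.628,-.133)): print(seatfit(d,(215,330),g))
im=d['img'].astype(int); yy,xx=np.mgrid[:384,:512]
z0=o['tool_pos'][2]+.0045
m=(im[:,:,0]>110)&(im[:,:,2]>90)&((xx-254)**2+(yy-260)**2<62**2)&(yy<322)&(xx>196)&(xx<313)
n,l,st,ce=cv2.connectedComponentsWithStats(m.astype(np.uint8)); print(st[1:][st[1:,4]>100])
for nm in('scene','side'):
    d2=grab(nm,'8'); print(nm,[seatfit(d2,s,(.635,-.137),R=22) for s in [dict(scene=(187,208),side=(317,219))[nm]]])
E
```

```text
(array([ 0.63034788, -0.13594385]), np.float64(0.762106551320467))
(array([ 0.63035134, -0.13594544]), np.float64(0.7623752152078141))
[[ 197  205  115  116 8542]]
scene [(array([ 0.63183904, -0.13675868]), np.float64(0.8051016142572781))]
side [(array([ 0.63414753, -0.13616013]), np.float64(0.6226394149222301))]
```

```bash
python3 - <<'E'
from h import *
import pickle
d,o=pickle.load(open('w8.pkl','rb'))
for h in(.003,.005,.007):
  for dx in (-.002,0,.002,.004):
    P=o['tool_pos']+[dx,0,h]
    q=np.array([proj(d,a+P) for a in DN]); print(h,dx,q.min(0).round(1),q.max(0).round(1))
E
```

```text
0.003 -0.002 [192.  200.9] [311.4 312.6]
0.003 0 [193.5 204.8] [312.4 315.8]
0.003 0.002 [195.  208.6] [313.4 319. ]
0.003 0.004 [196.5 212.4] [314.5 322.2]
0.005 -0.002 [191.2 202.4] [312.1 315.3]
0.005 0 [192.7 206.2] [313.2 318.6]
0.005 0.002 [194.3 210.1] [314.2 321.8]
0.005 0.004 [195.8 213.9] [315.2 325. ]
0.007 -0.002 [190.4 203.8] [312.9 318.1]
0.007 0 [191.9 207.8] [313.9 321.4]
0.007 0.002 [193.5 211.7] [315.  324.6]
0.007 0.004 [195.  215.5] [316.  327.8]
```

Call:
play_rows --moves '[{"x": 3.3,"y": -2.1,"z": -1,"turn": 0,"jaw": 5},{"x": 3.3,"y": -2.1,"z": -1,"turn": 0,"jaw": 5},{"x": 3.3,"y": -2.1,"z": -1,"turn": 0,"jaw": 5},{"x": 3.3,"y": -2.1,"z": -1,"turn": 0,"jaw": 5},{"x": 0.2,"y": 0,"z": 0,"turn": 0,"jaw": 5},{"x": 0,"y": 0,"z": -1.8,"turn": 0,"jaw": 5},{"x": 0,"y": 0,"z": 0,"turn": 0,"jaw": 5},{"x": 0,"y": 0,"z": 0,"turn": 0,"jaw": 5}]'

```text
t: 6.98
tool_pos: [0.6307, -0.1365, 0.0897]
tool_rot: [-1.557, 0.239, -0.232]
contact_force: [0.6, -0.9, -0.5]
opening: 0.0538
```

Call:
play_rows --moves '[{"x": 0,"y": 0,"z": 0,"turn": 0,"jaw": 5},{"x": 0,"y": 0,"z": 0,"turn": 0,"jaw": 5}]'

```text
t: 7.15
tool_pos: [0.6324, -0.1372, 0.0931]
tool_rot: [-1.558, 0.234, -0.237]
contact_force: [0.2, -0.3, -0.5]
opening: 0.054
```

```bash
python3 - <<'E'
from h import *
d=grab('wrist','9'); o=ctrl.get_obs();print(o['t'],o['tool_pos'],o['contact_force'],o['opening'])
for z in (.058,.070): print(z,proj(d,(.631,-.1363,z)),proj(d,o['tool_pos']))
d=grab('scene','9')
for z in (.028,.058,.070): print(z,proj(d,(.631,-.1363,z)))
cv2.imwrite('pics/s9z.png',cv2.resize(d['img'][130:240,130:260,::-1],None,fx=5,fy=5,interpolation=cv2.INTER_NEAREST))
E
```

```text
7.2 [ 0.63254567 -0.13736945  0.09330177] [-0.338582    0.11826112 -0.99404335] 0.05327730147351083
0.058 [253.51463739 224.07608017] [252.38047856 255.60427534]
0.07 [253.50932905 232.53682507] [252.38047856 255.60427534]
0.028 [186.79734559 206.32254532]
0.058 [185.12760847 195.72934252]
0.07 [184.43721828 191.3493457 ]
```

View pics/wrist_9.png

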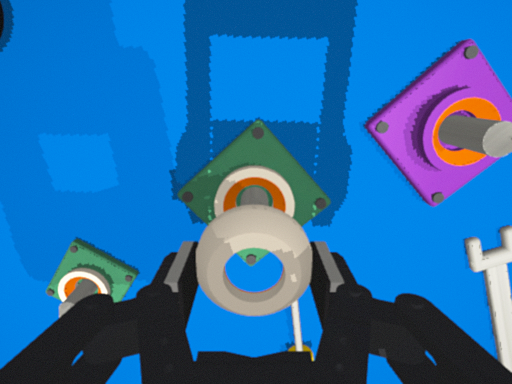

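View pics/s9z.png

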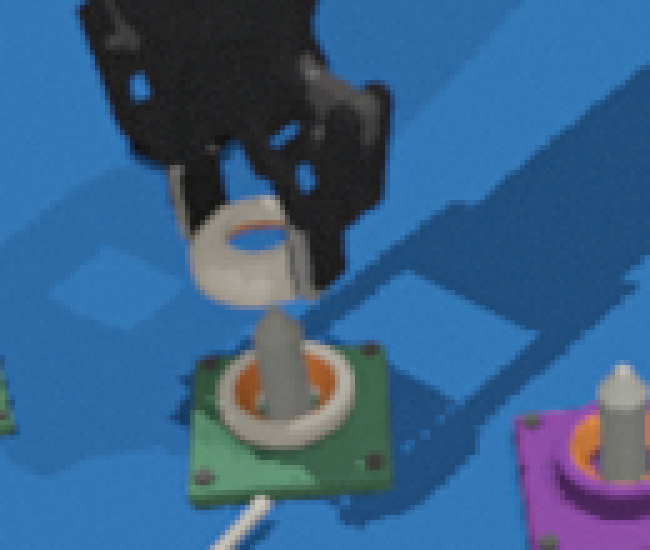

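```bash
python3 - <<'E'
from h import *
d=eyes.get_image('wrist');o=ctrl.get_obs();print(o['tool_pos'],o['tool_rot'])
im=d['img'].astype(int)
for r in (172,178,184,190): 
    w=np.where((im[r,200:310].min(1)>125))[0]+200; print(r,w.min(),w.max(),im[r,w.min()],im[r,w.max()])
w=np.where(im[:205,255].min(1)>125)[0];print('top',w)
for P in((.631,-.1363),(.631,-.135),(.633,-.135)):
    q=np.array([proj(d,a+[P[0],P[1],0]) for a in circ(.028,.028,720)])
    print(P,'top',q[:,1].min(),q[:,0].min(),q[:,0].max(),[(r,q[abs(q[:,1]-r)<.5][:,0].min().round(1),q[abs(q[:,1]-r)<.5][:,0].max().round(1)) for r in(172,178,184,190)])
E
```

```text
[ 0.63253289 -0.13750546  0.09317682] [-1.5582708   0.23433258 -0.23743353]
172 233 276 [158 151 138] [147 142 128]
178 225 283 [152 145 130] [164 157 141]
184 221 288 [162 155 140] [157 159 139]
190 218 291 [166 161 144] [177 178 156]
top [166 167 168 169 170 171 172 173 174 175]
(0.631, -0.1363) top 167.23668333347666 213.63855459988045 293.86086348065777 [(172, np.float64(233.5), np.float64(274.0)), (178, np.float64(225.2), np.float64(282.3)), (184, np.float64(220.1), np.float64(287.4)), (190, np.float64(216.7), np.float64(290.8))]
(0.631, -0.135) top 166.67578543314727 215.3977588263488 295.6633279096579 [(172, np.float64(234.4), np.float64(276.8)), (178, np.float64(226.5), np.float64(284.6)), (184, np.float64(221.5), np.float64(289.6)), (190, np.float64(218.3), np.float64(292.8))]
(0.633, -0.135) top 169.44675183617082 216.34842829891824 296.4004518102881 [(172, np.float64(240.8), np.float64(272.2)), (178, np.float64(230.6), np.float64(282.5)), (184, np.float64(224.5), np.float64(288.4)), (190, np.float64(220.5), np.float64(292.3))]
```

Call:
play_rows --moves '[{"x": -0.15,"y": 0.15,"z": 0,"turn": 0,"jaw": 5},{"x": 0,"y": 0,"z": -1,"turn": 0,"jaw": 5},{"x": 0,"y": 0,"z": -1,"turn": 0,"jaw": 5},{"x": 0,"y": 0,"z": -1,"turn": 0,"jaw": 5},{"x": 0,"y": 0,"z": 0,"turn": 0,"jaw": 5},{"x": 0,"y": 0,"z": 0,"turn": 0,"jaw": 5},{"x": 0,"y": 0,"z": 0,"turn": 0,"jaw": 5}]'

```text
t: 7.88
tool_pos: [0.6305, -0.1361, 0.0613]
tool_rot: [-1.558, 0.237, -0.236]
contact_force: [0.4, -0.7, 0.3]
opening: 0.0537
```

```bash
python3 - <<'E'
from h import *
d=grab('wrist','10'); o=ctrl.get_obs();print(o['t'],o['tool_pos'],o['contact_force'],o['opening'])
E
```

```text
7.9333 [ 0.63091184 -0.13618323  0.06192331] [ 0.39443476  0.29258049 -0.21326829] 0.05306722910094999
```

View pics/wrist_10.png

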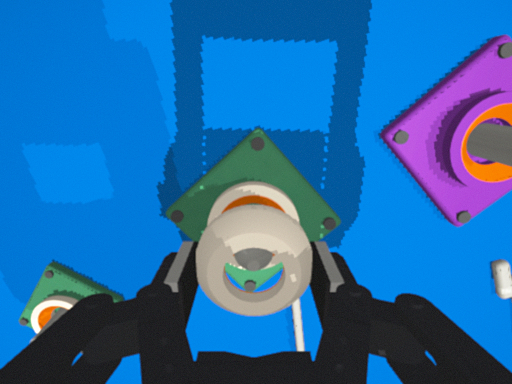

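Call:
play_rows --moves '[{"x": 0,"y": 0,"z": -0.8,"turn": 0,"jaw": 5},{"x": 0,"y": 0,"z": -0.8,"turn": 0,"jaw": 5},{"x": 0,"y": 0,"z": -0.6,"turn": 0,"jaw": 5},{"x": 0,"y": 0,"z": -0.4,"turn": 0,"jaw": 5},{"x": 0,"y": 0,"z": 0,"turn": 0,"jaw": 5},{"x": 0,"y": 0,"z": 0,"turn": 0,"jaw": 5},{"x": 0,"y": 0,"z": 0,"turn": 0,"jaw": 5}]'

```text
t: 8.52
tool_pos: [0.6308, -0.1362, 0.036]
tool_rot: [-1.558, 0.236, -0.236]
contact_force: [-0.1, -0.8, -0.2]
opening: 0.0535
```

```bash
python3 - <<'E'
from h import *
d=grab('wrist','11'); o=ctrl.get_obs();print(o['t'],o['tool_pos'],o['contact_force'],o['opening'])
d=grab('scene','11')
cv2.imwrite('pics/s11z.png',cv2.resize(d['img'][130:240,130:260,::-1],None,fx=5,fy=5,interpolation=cv2.INTER_NEAREST))
E
```

```text
8.5667 [ 0.63097172 -0.13617785  0.03618739] [ 0.92115146 -0.39021029  0.33736136] 0.053197823232407744
```

View pics/wrist_11.png

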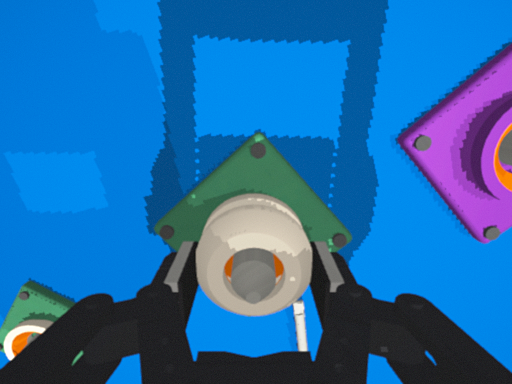

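View pics/s11z.png

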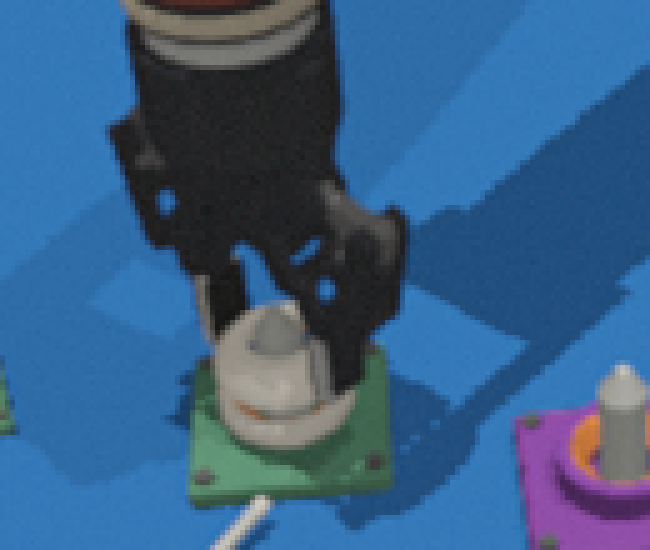

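Threaded and well centred. I'll lower the rest gently.

Call:
play_rows --moves '[{"x": 0,"y": 0,"z": -0.5,"turn": 0,"jaw": 5},{"x": 0,"y": 0,"z": -0.3,"turn": 0,"jaw": 5},{"x": 0,"y": 0,"z": -0.2,"turn": 0,"jaw": 5},{"x": 0,"y": 0,"z": 0,"turn": 0,"jaw": 5},{"x": 0,"y": 0,"z": 0,"turn": 0,"jaw": 5}]'

```text
t: 9.03
tool_pos: [0.6304, -0.136, 0.0254]
tool_rot: [-1.558, 0.237, -0.236]
contact_force: [0.7, 0.3, 0.3]
opening: 0.054
```

Call:
play_rows --moves '[{"x": 0,"y": 0,"z": -0.1,"turn": 0,"jaw": 5},{"x": 0,"y": 0,"z": -0.1,"turn": 0,"jaw": 5},{"x": 0,"y": 0,"z": 0,"turn": 0,"jaw": 5},{"x": 0,"y": 0,"z": 0,"turn": 0,"jaw": 5}]'

```text
t: 9.37
tool_pos: [0.631, -0.1362, 0.0244]
tool_rot: [-1.558, 0.236, -0.236]
contact_force: [-1.5, 0.8, 2.8]
opening: 0.0535
```

Call:
play_rows --moves '[{"x": 0,"y": 0,"z": 0,"turn": 0,"jaw": 5.7},{"x": 0,"y": 0,"z": 0,"turn": 0,"jaw": 6.0},{"x": 0,"y": 0,"z": 0,"turn": 0,"jaw": 6.5},{"x": 0,"y": 0,"z": 0,"turn": 0,"jaw": 7.5},{"x": 0,"y": 0,"z": 0,"turn": 0,"jaw": 7.5},{"x": 0,"y": 0,"z": 0,"turn": 0,"jaw": 7.5}]'

```text
t: 9.87
tool_pos: [0.6306, -0.1361, 0.0237]
tool_rot: [-1.558, 0.236, -0.236]
contact_force: [-0.1, 0.3, -0.1]
opening: 0.0749
```

```bash
python3 - <<'E'
from h import *
d=grab('wrist','12'); o=ctrl.get_obs();print(o['t'],o['tool_pos'],o['contact_force'],o['opening'])
E
```

```text
9.9167 [ 0.63063307 -0.13605211  0.02371739] [ 0.08001424  0.57339975 -0.77468963] 0.07455837018717137
```

View pics/wrist_12.png

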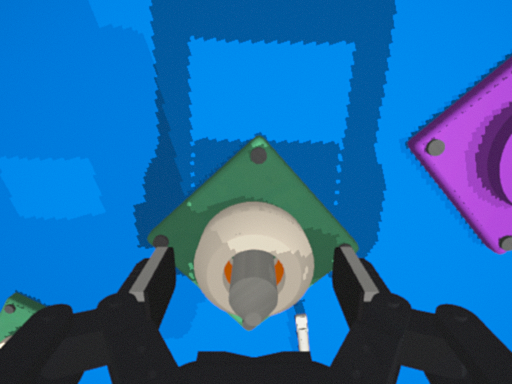

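Call:
play_rows --moves '[{"x": 0,"y": 0,"z": 2,"turn": 0,"jaw": 7.8},{"x": 0,"y": 0,"z": 3.3,"turn": 0,"jaw": 8.4},{"x": 0,"y": 0,"z": 3.4,"turn": 0,"jaw": 8.4},{"x": 0,"y": 0,"z": 3.3,"turn": 0,"jaw": 8.4},{"x": -1.6,"y": 3.7,"z": 0,"turn": 0,"jaw": 8.4},{"x": -1.6,"y": 3.7,"z": 0,"turn": 0,"jaw": 8.4},{"x": -1.6,"y": 3.7,"z": 0,"turn": 0,"jaw": 8.4},{"x": -1.6,"y": 3.7,"z": 0,"turn": 0,"jaw": 8.4}]'

```text
t: 10.58
tool_pos: [0.5659, 0.0131, 0.1442]
tool_rot: [-1.558, 0.236, -0.238]
contact_force: [0.3, -0.2, 0.6]
opening: 0.0845
```

Call:
play_rows --moves '[{"x": -1.6,"y": 3.7,"z": 0,"turn": 0,"jaw": 8.4},{"x": -1.6,"y": 3.7,"z": 0,"turn": 0,"jaw": 8.4},{"x": -1.6,"y": 3.7,"z": 0,"turn": 0,"jaw": 8.4},{"x": -1.6,"y": 3.7,"z": 0,"turn": 0,"jaw": 8.4},{"x": -1.6,"y": 3.7,"z": 0,"turn": 0,"jaw": 8.4},{"x": -1.6,"y": 3.7,"z": 0,"turn": 0,"jaw": 8.4},{"x": -1.7,"y": 3.7,"z": 0,"turn": 0,"jaw": 8.4},{"x": 0,"y": 0,"z": 0,"turn": 0,"jaw": 8.4}]'

```text
t: 11.25
tool_pos: [0.4506, 0.276, 0.144]
tool_rot: [-1.556, 0.232, -0.23]
contact_force: [0.3, -0.5, 0.0]
opening: 0.0838
```

Call:
play_rows --moves '[{"x": 0,"y": 0,"z": 0,"turn": 0,"jaw": 8.4},{"x": 0,"y": 0,"z": 0,"turn": 0,"jaw": 8.4},{"x": 0,"y": 0,"z": 0,"turn": 0,"jaw": 8.4}]'

```text
t: 11.5
tool_pos: [0.4542, 0.27, 0.1438]
tool_rot: [-1.558, 0.237, -0.237]
contact_force: [-0.1, -0.2, 0.5]
opening: 0.0844
```

```bash
python3 - <<'E'
from h import *
d=grab('wrist','13'); o=ctrl.get_obs();print(o['t'],o['tool_pos'],o['q'],o['opening'])
d2=grab('scene','13')
cv2.imwrite('pics/s13z.png',cv2.resize(d2['img'][130:240,130:260,::-1],None,fx=5,fy=5,interpolation=cv2.INTER_NEAREST))
E
```

```text
11.55 [0.45432567 0.26976736 0.14378209] [ 3.95080607e-01 -1.08629987e-01  1.92060739e+00 -2.80238547e-04
  1.32963312e+00 -8.72854745e-01] 0.08412136976993774
```

View pics/wrist_13.png

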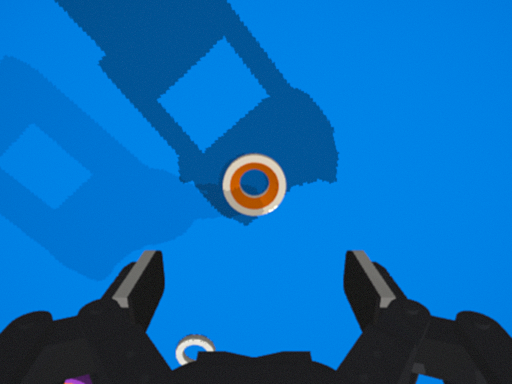

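View pics/s13z.png

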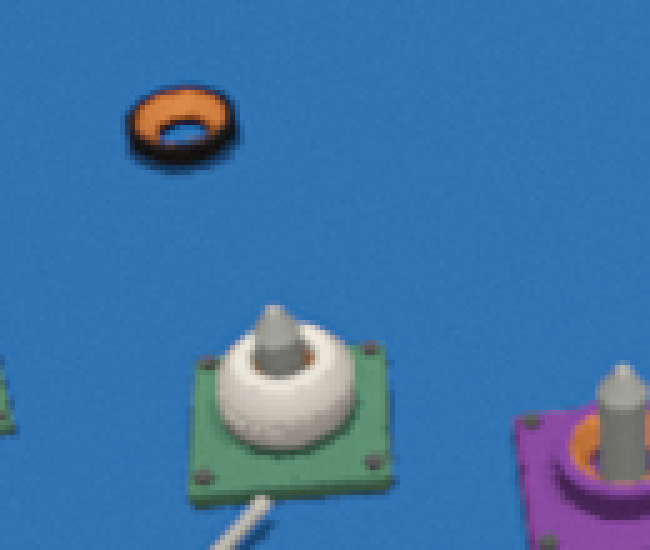

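```bash
python3 - <<'E'
from h import *
d=eyes.get_image('wrist');o=ctrl.get_obs();print(o['tool_pos'])
im=d['img'].astype(int); yy,xx=np.mgrid[:384,:512]
m=(im[:,:,0]>100)&((xx-254)**2+(yy-185)**2<50**2)
ys,xs=np.where(m); c,a=hullinfo(np.c_[xs,ys]); print(c,a,fit(d,c,UP,ray(d,c,.008)))
E
```

```text
[0.45432207 0.26978759 0.1437872 ]
[254.35909042 184.22820347] 3093.0 (array([0.45650091, 0.27028248]), 3068.4751491153147)
```

Call:
play_rows --moves '[{"x": 0.2,"y": 0.05,"z": -3.5,"turn": 0,"jaw": 8.4},{"x": 0,"y": 0,"z": -3.5,"turn": 0,"jaw": 8},{"x": 0,"y": 0,"z": -3.5,"turn": 0,"jaw": 7.5},{"x": 0,"y": 0,"z": -2,"turn": 0,"jaw": 7},{"x": 0,"y": 0,"z": -1,"turn": 0,"jaw": 6.6},{"x": 0,"y": 0,"z": -0.8,"turn": 0,"jaw": 6.4},{"x": 0,"y": 0,"z": 0,"turn": 0,"jaw": 6.4},{"x": 0,"y": 0,"z": 0,"turn": 0,"jaw": 6.4}]'

```text
t: 12.32
tool_pos: [0.4568, 0.2716, 0.0019]
tool_rot: [-1.557, 0.235, -0.238]
contact_force: [-0.1, -0.0, -0.1]
opening: 0.0641
```

Call:
play_rows --moves '[{"x": 0,"y": 0,"z": 0,"turn": 0,"jaw": 6.4},{"x": 0,"y": 0,"z": 0,"turn": 0,"jaw": 6.4}]'

```text
t: 12.48
tool_pos: [0.4571, 0.272, 0.0027]
tool_rot: [-1.556, 0.234, -0.238]
contact_force: [0.8, -0.0, 0.1]
opening: 0.064
```

```bash
python3 - <<'E'
from h import *
d=grab('wrist','14'); o=ctrl.get_obs();print(o['t'],o['tool_pos'],o['contact_force'],o['opening'])
E
```

```text
12.5333 [0.45691413 0.27195122 0.0024733 ] [-0.12543753 -0.38607075 -1.20655535] 0.06401496081899782
```

View pics/wrist_14.png

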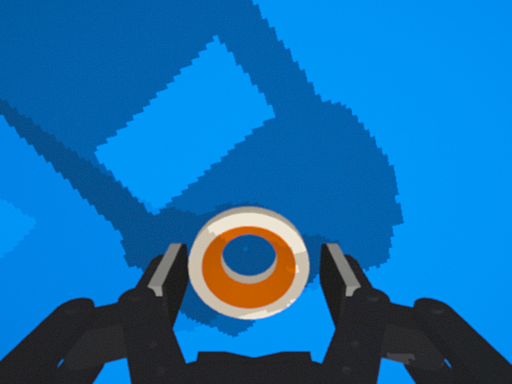

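Call:
play_rows --moves '[{"x": 0,"y": -0.15,"z": -0.3,"turn": 0,"jaw": 6.2},{"x": 0,"y": 0,"z": 0,"turn": 0,"jaw": 6.0},{"x": 0,"y": 0,"z": 0,"turn": 0,"jaw": 5},{"x": 0,"y": 0,"z": 0,"turn": 0,"jaw": 5},{"x": 0,"y": 0,"z": 0,"turn": 0,"jaw": 5},{"x": 0,"y": 0,"z": 0,"turn": 0,"jaw": 5}]'

```text
t: 13.03
tool_pos: [0.456, 0.2701, -0.0016]
tool_rot: [-1.558, 0.236, -0.236]
contact_force: [-0.5, -0.7, 5.7]
opening: 0.0544
```

```bash
python3 - <<'E'
from h import *
d=grab('wrist','15'); o=ctrl.get_obs();print(o['t'],o['tool_pos'],o['contact_force'],o['opening'])
E
```

```text
13.0833 [ 0.45604953  0.27007213 -0.00159434] [-0.75105843  0.17888697  5.71925228] 0.05408219608323431
```

View pics/wrist_15.png

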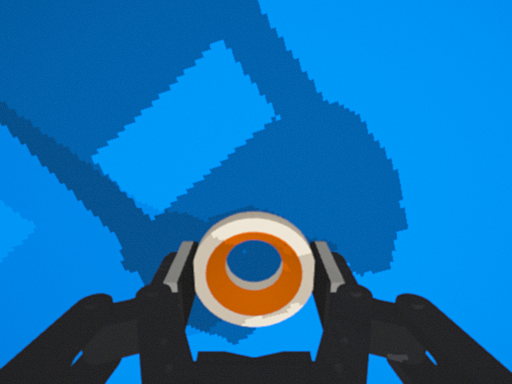

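Call:
play_rows --moves '[{"x": 0,"y": 0,"z": 0.5,"turn": 0,"jaw": 5},{"x": 0,"y": 0,"z": 2,"turn": 0,"jaw": 5},{"x": 0,"y": 0,"z": 3.5,"turn": 0,"jaw": 5},{"x": 0,"y": 0,"z": 3.5,"turn": 0,"jaw": 5},{"x": 0,"y": 0,"z": 3.5,"turn": 0,"jaw": 5},{"x": 0,"y": 0,"z": 1,"turn": 0,"jaw": 5},{"x": 0,"y": 0,"z": 0,"turn": 0,"jaw": 5},{"x": 0,"y": 0,"z": 0,"turn": 0,"jaw": 5}]'

```text
t: 13.75
tool_pos: [0.4554, 0.2698, 0.1374]
tool_rot: [-1.558, 0.236, -0.236]
contact_force: [-0.0, -0.5, -0.1]
opening: 0.0536
```

```bash
python3 - <<'E'
from h import *
d=grab('wrist','16'); o=ctrl.get_obs();print(o['t'],o['tool_pos'],o['contact_force'],o['opening'])
im=d['img'].astype(int); yy,xx=np.mgrid[:384,:512]
m=(im[:,:,0]>110)&(abs(xx-254)<66)&(yy>195)&(yy<340)
n,l,st,ce=cv2.connectedComponentsWithStats(m.astype(np.uint8)); print(st[1:][st[1:,4]>100])
for h in(.0016,):
  for dx in (-.002,0,.002,.004):
    P=o['tool_pos']+[dx,0,h]
    q=np.array([proj(d,a+P) for a in UP]); print(h,dx,q.min(0).round(1),q.max(0).round(1))
E
```

```text
13.8 [0.45450135 0.26944578 0.13579168] [-0.49313988 -0.36963498 -1.66722593] 0.05413461217214631
[[ 193  212  122  115 9375]]
0.0016 -0.002 [187.9 203.4] [311.5 318.6]
0.0016 0 [189.5 207.4] [312.6 321.8]
0.0016 0.002 [191.1 211.3] [313.7 325.1]
0.0016 0.004 [192.6 215.2] [314.7 328.3]
```

View pics/wrist_16.png

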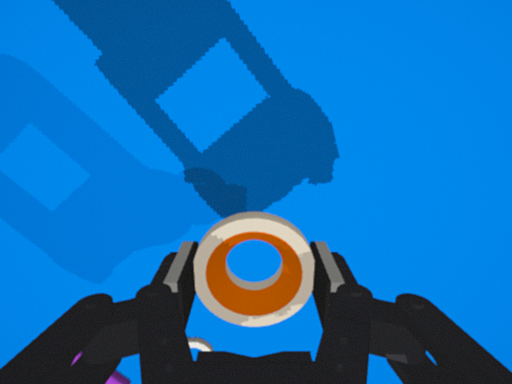

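Call:
play_rows --moves '[{"x": 1.6,"y": -3.7,"z": 0,"turn": 0,"jaw": 5},{"x": 1.6,"y": -3.7,"z": 0,"turn": 0,"jaw": 5},{"x": 1.6,"y": -3.7,"z": 0,"turn": 0,"jaw": 5},{"x": 1.6,"y": -3.7,"z": 0,"turn": 0,"jaw": 5},{"x": 1.6,"y": -3.7,"z": 0,"turn": 0,"jaw": 5},{"x": 1.6,"y": -3.7,"z": 0,"turn": 0,"jaw": 5},{"x": 1.6,"y": -3.7,"z": 0,"turn": 0,"jaw": 5},{"x": 1.6,"y": -3.7,"z": 0,"turn": 0,"jaw": 5}]'

```text
t: 14.47
tool_pos: [0.5821, -0.0277, 0.1341]
tool_rot: [-1.558, 0.241, -0.232]
contact_force: [0.5, 0.5, 0.4]
opening: 0.0542
```

Call:
play_rows --moves '[{"x": 1.6,"y": -3.7,"z": 0,"turn": 0,"jaw": 5},{"x": 1.6,"y": -3.7,"z": 0,"turn": 0,"jaw": 5},{"x": 1.4,"y": -3.5,"z": -1,"turn": 0,"jaw": 5},{"x": 0,"y": 0,"z": -1.5,"turn": 0,"jaw": 5},{"x": 0,"y": 0,"z": 0,"turn": 0,"jaw": 5},{"x": 0,"y": 0,"z": 0,"turn": 0,"jaw": 5},{"x": 0,"y": 0,"z": 0,"turn": 0,"jaw": 5},{"x": 0,"y": 0,"z": 0,"turn": 0,"jaw": 5}]'

```text
t: 15.13
tool_pos: [0.6293, -0.1336, 0.1127]
tool_rot: [-1.558, 0.235, -0.234]
contact_force: [0.3, -0.3, 0.1]
opening: 0.0537
```

```bash
python3 - <<'E'
from h import *
d=grab('wrist','17'); o=ctrl.get_obs();print(o['t'],o['tool_pos'],o['contact_force'],o['opening'])
d=grab('scene','17')
cv2.imwrite('pics/s17z.png',cv2.resize(d['img'][130:240,130:260,::-1],None,fx=5,fy=5,interpolation=cv2.INTER_NEAREST))
E
```

```text
15.1833 [ 0.62967805 -0.13377988  0.11327026] [-0.39512456  0.80067993 -0.09437392] 0.05390151135635694
```

View pics/wrist_17.png

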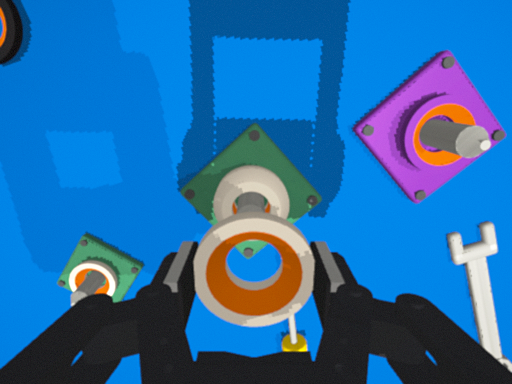

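View pics/s17z.png

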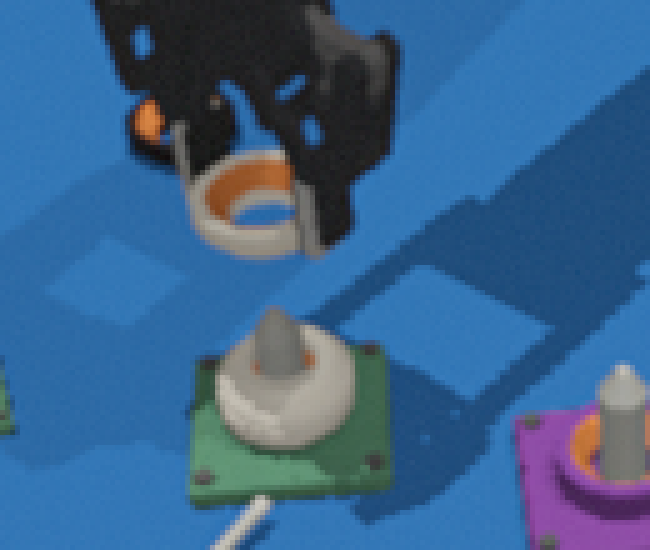

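Call:
play_rows --moves '[{"x": -0.05,"y": -0.2,"z": 0,"turn": 0,"jaw": 5},{"x": 0,"y": 0,"z": -1.4,"turn": 0,"jaw": 5},{"x": 0,"y": 0,"z": -1.4,"turn": 0,"jaw": 5},{"x": 0,"y": 0,"z": -0.9,"turn": 0,"jaw": 5},{"x": 0,"y": 0,"z": 0,"turn": 0,"jaw": 5},{"x": 0,"y": 0,"z": 0,"turn": 0,"jaw": 5},{"x": 0,"y": 0,"z": 0,"turn": 0,"jaw": 5},{"x": 0,"y": 0,"z": 0,"turn": 0,"jaw": 5}]'

```text
t: 15.9
tool_pos: [0.6296, -0.1373, 0.0764]
tool_rot: [-1.558, 0.235, -0.237]
contact_force: [-0.1, 0.0, -0.2]
opening: 0.0538
```

```bash
python3 - <<'E'
from h import *
d=grab('wrist','18'); o=ctrl.get_obs();print(o['t'],o['tool_pos'],o['contact_force'],o['opening'])
d=grab('side','18')
cv2.imwrite('pics/s18z.png',cv2.resize(d['img'][150:250,260:390,::-1],None,fx=5,fy=5,interpolation=cv2.INTER_NEAREST))
E
```

```text
15.95 [ 0.6297447  -0.13732121  0.07659194] [ 0.45337482 -0.31834794 -0.2250936 ] 0.05402320879479834
```

View pics/wrist_18.png

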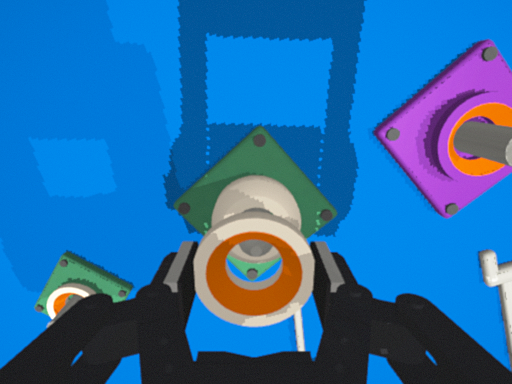

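View pics/s18z.png

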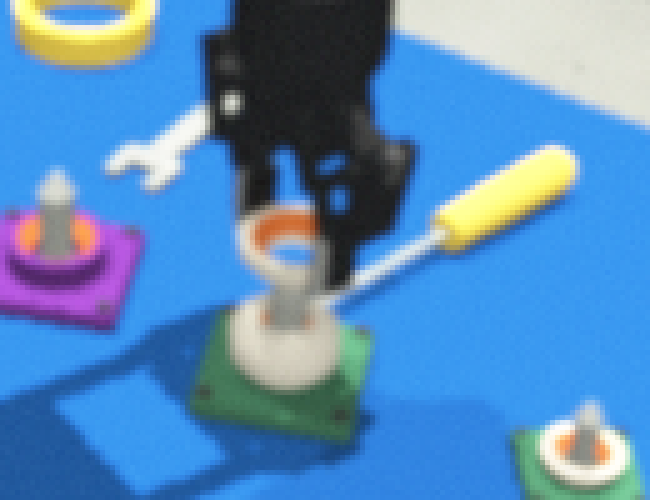

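Call:
play_rows --moves '[{"x": -0.05,"y": 0.12,"z": -0.3,"turn": 0,"jaw": 5},{"x": 0,"y": 0,"z": -0.7,"turn": 0,"jaw": 5},{"x": 0,"y": 0,"z": -0.7,"turn": 0,"jaw": 5},{"x": 0,"y": 0,"z": -0.5,"turn": 0,"jaw": 5},{"x": 0,"y": 0,"z": -0.4,"turn": 0,"jaw": 5},{"x": 0,"y": 0,"z": -0.2,"turn": 0,"jaw": 5},{"x": 0,"y": 0,"z": 0,"turn": 0,"jaw": 5},{"x": 0,"y": 0,"z": 0,"turn": 0,"jaw": 5}]'

```text
t: 16.67
tool_pos: [0.6286, -0.1359, 0.0476]
tool_rot: [-1.558, 0.236, -0.236]
contact_force: [-0.1, 0.7, -0.1]
opening: 0.0536
```

```bash
python3 - <<'E'
from h import *
d=grab('wrist','19'); o=ctrl.get_obs();print(o['t'],o['tool_pos'],o['contact_force'],o['opening'])
E
```

```text
16.7167 [ 0.62886141 -0.13596491  0.04799114] [-0.55288381 -0.28490095 -0.67415553] 0.053726077905849136
```

View pics/wrist_19.png

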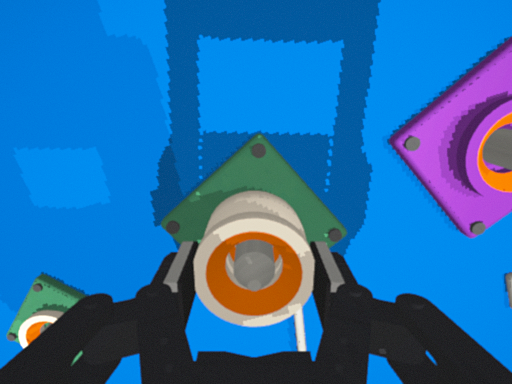

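Call:
play_rows --moves '[{"x": 0,"y": 0,"z": -0.2,"turn": 0,"jaw": 5},{"x": 0,"y": 0,"z": -0.2,"turn": 0,"jaw": 5},{"x": 0,"y": 0,"z": 0,"turn": 0,"jaw": 5},{"x": 0,"y": 0,"z": 0,"turn": 0,"jaw": 5},{"x": 0,"y": 0,"z": 0,"turn": 0,"jaw": 5}]'

```text
t: 17.13
tool_pos: [0.6287, -0.1359, 0.0438]
tool_rot: [-1.558, 0.236, -0.236]
contact_force: [-0.2, 0.0, -1.3]
opening: 0.0534
```

Call:
play_rows --moves '[{"x": 0,"y": 0,"z": -0.1,"turn": 0,"jaw": 5},{"x": 0,"y": 0,"z": -0.1,"turn": 0,"jaw": 5},{"x": 0,"y": 0,"z": 0,"turn": 0,"jaw": 5},{"x": 0,"y": 0,"z": 0,"turn": 0,"jaw": 5}]'

```text
t: 17.47
tool_pos: [0.6289, -0.1359, 0.0424]
tool_rot: [-1.558, 0.236, -0.236]
contact_force: [-2.9, 0.8, 4.0]
opening: 0.0539
```

Contact at the expected height (0.0424). Releasing.

Call:
play_rows --moves '[{"x": 0,"y": 0,"z": 0,"turn": 0,"jaw": 5.7},{"x": 0,"y": 0,"z": 0,"turn": 0,"jaw": 6.0},{"x": 0,"y": 0,"z": 0,"turn": 0,"jaw": 6.5},{"x": 0,"y": 0,"z": 0,"turn": 0,"jaw": 7.5},{"x": 0,"y": 0,"z": 0,"turn": 0,"jaw": 7.8},{"x": 0,"y": 0,"z": 0,"turn": 0,"jaw": 7.8}]'

```text
t: 17.97
tool_pos: [0.6286, -0.1359, 0.0416]
tool_rot: [-1.558, 0.236, -0.236]
contact_force: [-0.2, -0.2, -1.5]
opening: 0.0781
```

```bash
python3 - <<'E'
from h import *
d=grab('wrist','20'); o=ctrl.get_obs();print(o['t'],o['tool_pos'],o['contact_force'],o['opening'])
E
```

```text
18.0167 [ 0.62861327 -0.13588157  0.0416913 ] [-0.24362624  0.39767932 -0.45762232] 0.07830848699665156
```

View pics/wrist_20.png

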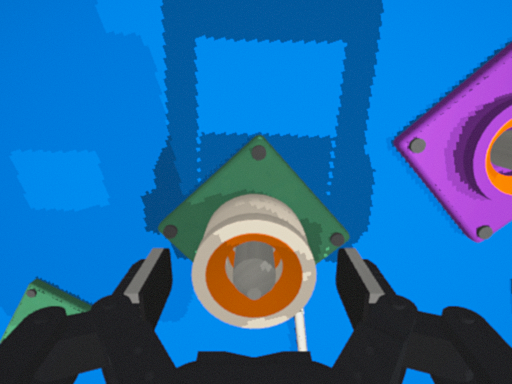

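Released with the fingers clear; retreat and check.

Call:
play_rows --moves '[{"x": 0,"y": 0,"z": 2,"turn": 0,"jaw": 8.2},{"x": 0,"y": 0,"z": 3,"turn": 0,"jaw": 8.4},{"x": 0,"y": 0,"z": 3.5,"turn": 0,"jaw": 8.4},{"x": 0,"y": 0,"z": 3,"turn": 0,"jaw": 8.4},{"x": -3,"y": 2,"z": 0,"turn": 0,"jaw": 8.4},{"x": -3,"y": 2,"z": 0,"turn": 0,"jaw": 8.4},{"x": -3,"y": 2,"z": 0,"turn": 0,"jaw": 8.4},{"x": 0,"y": 0,"z": 0,"turn": 0,"jaw": 8.4}]'

```text
t: 18.68
tool_pos: [0.533, -0.0725, 0.1542]
tool_rot: [-1.556, 0.24, -0.229]
contact_force: [0.6, 0.1, -1.2]
opening: 0.0837
```

Call:
play_rows --moves '[{"x": 0,"y": 0,"z": 0,"turn": 0,"jaw": 8.4},{"x": 0,"y": 0,"z": 0,"turn": 0,"jaw": 8.4},{"x": 0,"y": 0,"z": 0,"turn": 0,"jaw": 8.4},{"x": 0,"y": 0,"z": 0,"turn": 0,"jaw": 8.4},{"x": 0,"y": 0,"z": 0,"turn": 0,"jaw": 8.4}]'

```text
t: 19.1
tool_pos: [0.5396, -0.0765, 0.1571]
tool_rot: [-1.558, 0.236, -0.237]
contact_force: [0.3, -0.7, -0.1]
opening: 0.0842
```

```bash
python3 - <<'E'
from h import *
o=ctrl.get_obs();print(o['t'],o['tool_pos'],o['contact_force'],o['opening'])
a=grab('scene','21')['img'][130:240,130:260,::-1];b=grab('side','21')['img'][160:260,260:390,::-1]
cv2.imwrite('pics/s21a.png',cv2.resize(a,None,fx=5,fy=5,interpolation=cv2.INTER_CUBIC))
cv2.imwrite('pics/s21b.png',cv2.resize(b,None,fx=5,fy=5,interpolation=cv2.INTER_CUBIC))
E
```

```text
19.1 [ 0.53961985 -0.07651423  0.1571278 ] [ 0.27610568 -0.65058275 -0.10528373] 0.08423537974444432
```

View pics/s21a.png

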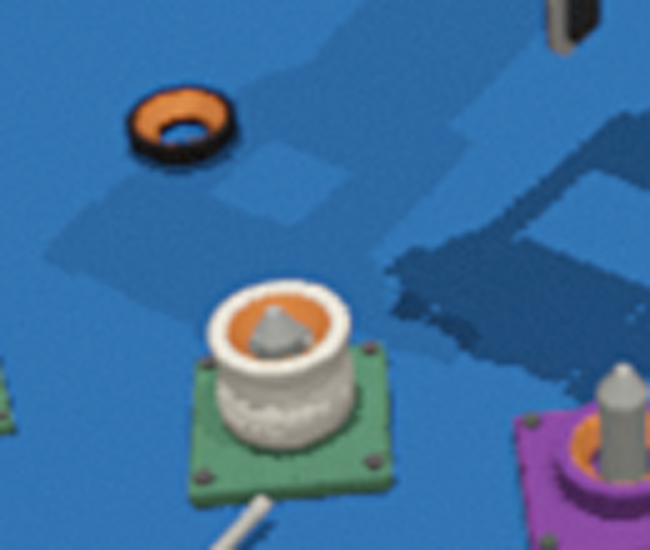

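View pics/s21b.png

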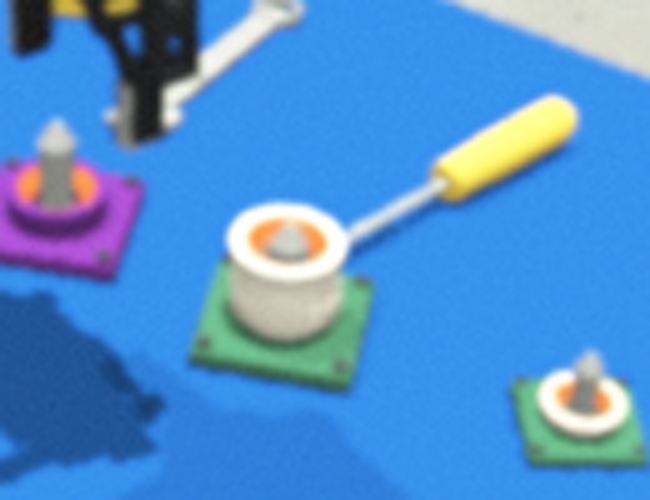

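Both views show the finished stack level and threaded, with the hollow-up washer on top, and the black washer where it was.

```bash
python3 -c "
from station import finish_job
print(finish_job())"
```

```text
the job is handed in; nothing more can be done
None
```

I stacked both loose white washers on the arbor of the larger green base and handed the job in at about 19 s. The hollow-down washer went on first, rim to rim on the seated one, and the hollow-up washer went on top of it. Neither was turned over.

**Last checks:**
- **Seating:** each washer met light contact (3–4 N) at the height expected for a seated washer. The fingers were then opened clear and the arm backed away.
- **Final pictures:** the scene and side views show the stack level on the arbor, with the orange hollow of the top washer facing up. The black washer and the purple and smaller green look-alikes show no sign of having been moved.

**Readings that disagreed:**
- **Jaw opening:** it read about 54 mm on the 56 mm rims, but both washers held firmly and stayed level.
- **Stack position:** the cameras differed by up to 4 mm in x. I followed the wrist camera and corrected with close-up pictures before lowering each washer.
- **Fingertip height:** with the jaws open, the fingertips sat several mm above the reported TCP. I allowed for that in the grasp heights.

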